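# Clear the kiln posts and hold the test-kiln lid open

### The job

Two kiln posts have been left standing on the lid of the little test kiln: before you lift the lid, stand them end-down in free cells of the wooden post rack. Then take the lid by its front handle, raise it to 30 degrees and stay there holding it, so that I can set my tiles inside with both hands: you finish while still holding the lid open, because it falls shut if let go. Do not let the lid slam, and leave the mug, the clay cone and the post already in the rack where they are.

Things in the scene. Friction and masses are not known exactly. Their poses are not given: they have to be found in the camera images.
- kiln: octagonal test kiln, steel jacket over cream firebrick, 260 mm across flats, fixed, on a 320 x 320 x 6 mm grey board. Origin: centre of its underside on the bench; x from front (handle side) to back (hinge), y to its left. Rim 172 mm, flat top of the shut lid 212 mm above the bench. A control box 155 mm high stands on its right, from y = -130 to -195 mm and 125 mm along x.
- kiln_lid (a joint): opening angle of the lid, rad: 0 shut (start), 30 degrees = 0.524; range 0 to 1.75. Free hinge along the kiln's y at its back; the front edge rises. The lid is a cream octagonal slab with a steel band, 40 mm thick, 0.7 to 1 kg, centre of mass about 140 mm from the hinge; it falls shut when let go.
- lid_handle (a point): middle of the lid's handle, on its axis: a dark wooden grip, 24 mm diameter, 60 mm long, sticking straight out of the lid's front like a pan handle, 14 mm off it. 314 mm in front of and 20 mm above the hinge axis in the lid's frame; 192 mm over the bench when shut. Axes: the kiln's, turned with the lid. Free all round; pinched from above across its width, it can turn up and down between the pads.
- lid_hinge (a point): point on the hinge axis, in the middle of the kiln's back, 140 mm behind the kiln's centre and 172 mm above the bench; axes as lid_handle's
- post_a: square kiln post: buff ceramic column 26 x 26 mm, 100 mm tall, 0.1 to 0.17 kg, a small dark spot in the middle of its top. Origin: centre of its underside; z up along the column, x and y square to its side faces. It starts upright on the kiln's lid, left or right of its middle.
- post_b: square kiln post: buff ceramic column 26 x 26 mm, 100 mm tall, 0.1 to 0.17 kg, a small dark spot in the middle of its top. Origin: centre of its underside; z up along the column, x and y square to its side faces. It starts upright on the kiln's lid, on the other side of its middle, at least 80 mm from post_a (centre to centre).
- rack: plywood post rack fixed to the bench: divided open box 174 x 48 x 58 mm high, four square cells in a row along its x, each 36 x 36 mm inside, 42 mm centre to centre, walls and floor 6 mm. Origin: centre of its underside. A foot board 200 x 60 x 4 mm goes round its foot. A post standing in a cell sticks out 48 mm above the walls.
- rack_cell0 (a point): centre of the floor of cell 0 (6 mm above the bench, 52 mm below the rim), at x = -63 mm in the rack's frame; free
- rack_cell1 (a point): centre of the floor of cell 1 (6 mm above the bench, 52 mm below the rim), at x = -21 mm in the rack's frame; free
- rack_cell2 (a point): centre of the floor of cell 2 (6 mm above the bench, 52 mm below the rim), at x = 21 mm in the rack's frame; free
- rack_cell3 (a point): centre of the floor of cell 3 (6 mm above the bench, 52 mm below the rim), at x = 63 mm in the rack's frame; this end cell already holds a post
- post_stored: square kiln post: buff ceramic column 26 x 26 mm, 100 mm tall, 0.1 to 0.17 kg, a small dark spot in the middle of its top. Origin: centre of its underside; z up along the column, x and y square to its side faces. It already stands in the rack's end cell 3. Bystander.
- mug: glazed red-brown mug, 80 mm across, 85 mm high, on the bench, handle at its +y. Origin: centre of its underside. Bystander.
- clay_cone: grey dry clay cone, 90 mm across its foot, 125 mm high, with a thin dowel standing in its tip to 220 mm. Origin: centre of its underside. Bystander.
Things that resemble listed ones, but are neither listed nor needed, are in the scene too. Leave any orange look-alike of the post_b alone.

How it is judged:
By the outcome, as a careful person would: the job done as asked, in the order asked, and still so for the second after the job is handed in, while the arm keeps its last pose, push and grip.
It also fails if it takes over 69 s, if anything falls off the work surface, if the arm or the gripper's body presses on something with over 40 N, if the wrist force passes 120 N, or if a joint passes its speed limit or range.

### The arm

A 6-joint arm with a two-finger parallel gripper is mounted at the origin on the work surface. World frame = base frame: x ahead of the robot, y to its left, z up, the work surface at z = 0. Lengths are in mm, angles in rad, forces in N, time in s.
With the tool pointing down it reaches from about 400 to 925 mm from the base axis. Payload 12.5 kg.
Tool frame: the origin (TCP) lies between the finger pads, 19 mm behind the fingertips; this is the grasp point; z points along the fingers, y is the direction in which the jaws open and shut (so a half turn about z gives the same grasp; the last joint's range is limited). The gripper opens to 95 mm and grips with 3 to 60 N. Pads are 20 mm wide; open, the fingers measure 119 mm over their backs; the gripper's body (75 mm by 180 mm) begins 59 mm behind the grasp point.
Start: joints at [-0.106, 0.491, 1.559, -0, 1.092, -0.106], TCP at [625.016, 0.021, 233.461] pointing down, gripper open.
Joint ranges: [-3.1, 3.1], [-0.84, 2.19], [0.05, 2.79], [-1.13, 4.28], [0.06, 2.93], [-2.69, 2.69]. Speed limits (rad/s): [2.22, 2.22, 2.79, 3.14, 3.14, 3.14].

### API

Orientations are given as [roll, pitch, yaw] about the fixed x, y, z axes, in that order (R = Rz(yaw) Ry(pitch) Rx(roll)).
In Python, from cell import env gives the robot as it stands. The module is installed in compiled form; this text tells all that it offers.
- The arm moves only by the tool play_rows, never from a script. Its argument "targets" is a list of rows, each an object with "linear": the shift along the tool's x, y, z in mm, a list of three; "turn": the turn about the tool's z in rad. A call has 1 to 20 rows; each row is the pose to reach, as a shift and turn from the pose commanded when the call began, along the tool's axes at that moment; what a row does not reach only later rows make up. A row lasts 1/8 s, in which the tool goes at most 62.5 mm and 10.7 degrees, less where a joint would pass 70% of its speed; a pose out of reach is approached as far as the arm can. A call with a gripper value outside its range is refused whole. "hand" is the finger opening in mm, from 0 to 95.1, set as the call begins (left out, the last holds). The fingers move at their own pace and stop on an object; the grip force is fixed at half the most. Time passes only in rows, so rows that repeat a pose let the fingers close. It gives the time, the measured TCP pose, the force and the opening at its end, in the units of the state.
- env.state(): the state, without advancing time (a new reading comes with each control period).
- env.read_camera(name): name is "scene" or "side" or "wrist"; returns (picture, depth): 384x512x3 uint8, red, green, blue; 384x512 float32, mm along the optical axis (not along the pixel's ray), 0 where there is no reading.
- env.camera_params(name): a dict with "fx", "fy", "cx", "cy" (pixels), "R" (3x3) and "t" (3): a world point X has camera coordinates R X + t. Camera axes: x right, y down, z forward; pixel columns grow to the right and rows downward; lengths in mm; the calibration is good to about 2 mm. A picture is of the moment at which its call begins: read the wrist's pose just before it. camera_params takes no time and is no camera call; for the wrist camera it gives the pose at the moment of the call.
- env.job_done(): hands the job in, once; it reports no verdict.
The state is a dict: "t": time; "joints": joint angles; "qvel": joint speeds; "tau": joint torques, N m; "eef_pos": TCP position; "tcp_rot": TCP orientation; "ft_force": force on the tool from outside, world axes, zero at the start; "moment": the same for the moment, N m; "opening": opening from 0.0 (shut) to 1.0 (fully open).
Only numpy, scipy, OpenCV 4.12 (cv2) and the standard library are available. Lean on these libraries where they do the work, as an engineer would, in place of code of your own. Each camera call takes 0.05 s, during which the arm holds its last target.

## Working session

There is one attempt and no reset: what is moved stays moved. The work goes in short steps, Python scripts to look and compute and a tool call to move; the robot and the scene stay as the last step left them, time stands still between calls to the robot, and variables do not carry over. Pictures are saved under pics/ and viewed, and the job is handed in when it is done.

Besides the shell and the picture viewer there is one more tool, called after ">>>" in YAML: its name, and indented under it one key for each argument. play_rows: Moves the arm, as the interface text tells. Its arguments: {"type":"object","properties":{"targets":{"type":"array","items":{"type":"object","properties":{"linear":{"type":"array","items":{"type":"number"}},"turn":{"type":"number"}}}},"hand":{"type":"number"}},"required":["targets"]}

```bash
mkdir -p pics; ls; cat > h.py <<'E'
import numpy as np, cv2
from cell import env
def snap(n,tag):
    p=env.camera_params(n); im,d=env.read_camera(n)
    np.savez(f'pics/{tag}.npz',im=im,d=d,**{k:np.array(v) for k,v in p.items()})
    cv2.imwrite(f'pics/{tag}.png',cv2.cvtColor(im,cv2.COLOR_RGB2BGR)); return im,d,p
def load(tag):
    z=np.load(f'pics/{tag}.npz'); return z['im'],z['d'],{k:z[k] for k in('fx','fy','cx','cy','R','t')}
def plane(p,u,v,z):
    R=np.array(p['R']);t=np.array(p['t']);c=-R.T@t
    r=R.T@np.array([(u-p['cx'])/p['fx'],(v-p['cy'])/p['fy'],1.]); return c+r*(z-c[2])/r[2]
def cloud(d,p):
    v,u=np.indices(d.shape); X=np.stack([(u-p['cx'])/p['fx']*d,(v-p['cy'])/p['fy']*d,d],-1)
    return (X-np.array(p['t']))@np.array(p['R'])
def proj(p,X):
    c=np.array(p['R'])@np.array(X)+np.array(p['t']); return p['cx']+p['fx']*c[0]/c[2],p['cy']+p['fy']*c[1]/c[2]
E
python3 - <<'E'
from h import *
print(env.state())
for n in('scene','side','wrist'):
    im,d,p=snap(n,n+'0'); R=np.array(p['R']); print(n,-R.T@np.array(p['t']),R[2],p['fx'])
E
```

```text
pics
{'t': 0.0, 'joints': array([-1.05601806e-01,  4.91542833e-01,  1.55945107e+00,  2.14342142e-05,
        1.09173582e+00, -1.05602097e-01]), 'qvel': array([-0.0025184 , -0.00039795,  0.00081842,  0.00074274, -0.00103447,
       -0.00210348]), 'tau': array([-9.52334158e-04, -6.12640929e+01, -2.58175153e+01,  6.92750537e-02,
        4.83079045e-02, -1.38641695e-05]), 'eef_pos': array([6.24766944e+02, 5.11380002e-02, 2.32871584e+02]), 'tcp_rot': array([-3.14046393e+00, -1.38757321e-04,  1.57078665e+00]), 'ft_force': array([-0.63886804,  0.470334  ,  0.65067056]), 'moment': array([-0.01488246,  0.02591073,  0.0241808 ]), 'opening': 0.9993307894975798}
scene [1304.13515841  109.71869292 1276.11804045] [-0.55053806 -0.10206745 -0.82854697] 484.3555416656328
side [ 413.11699108 1001.55844426  782.73828368] [ 0.13416734 -0.84634136 -0.51546623] 477.4246580243125
wrist [625.54551183  73.4865314  385.13061424] [-7.04152551e-04 -2.59856058e-01 -9.65647106e-01] 288.18364377417856
```

View pics/scene0.png

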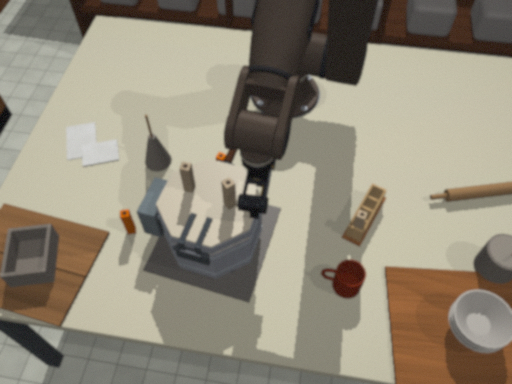

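View pics/side0.png

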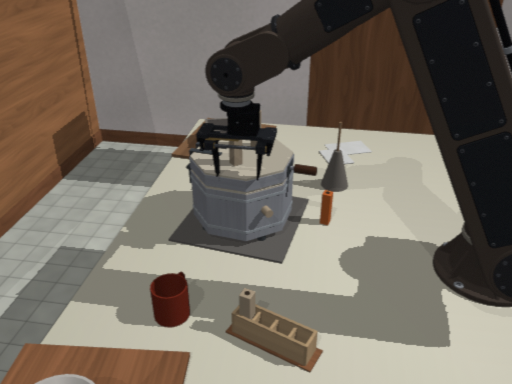

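View pics/wrist0.png

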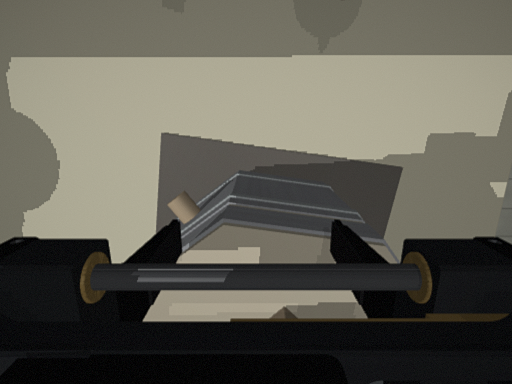

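```bash
python3 - <<'E'
from h import *
im,d,p=load('scene0')
for n,X in dict(tcp=[625,0,233]).items(): print(proj(p,X))
b=cv2.cvtColor(im,cv2.COLOR_RGB2BGR)
cv2.imwrite('pics/s0k.png',cv2.resize(b[100:310,110:310],None,fx=3.8,fy=2.8,interpolation=cv2.INTER_CUBIC)[:600] if 0 else cv2.resize(b[105:305,110:310],(600,600),interpolation=cv2.INTER_CUBIC))
cv2.imwrite('pics/s0r.png',cv2.resize(b[170:300,310:410],(460,598),interpolation=cv2.INTER_CUBIC))
C=cloud(d,p)
for u,v in [(187,163),(228,182),(200,210),(127,212),(362,212),(377,190),(350,238),(348,265),(157,150)]: print(u,v,C[v,u].round())
E
```

```text
(np.float64(257.360955907871), np.float64(198.26597934675453))
187 163 [ 601. -183.  313.]
228 182 [641. -70. 312.]
200 210 [1304.  110. 1276.]
127 212 [ 649. -372.  107.]
362 212 [543. 286. 110.]
377 190 [410. 339.  41.]
350 238 [572. 271.   6.]
348 265 [686. 264.  54.]
157 150 [ 397. -360.   82.]
```

View pics/s0k.png

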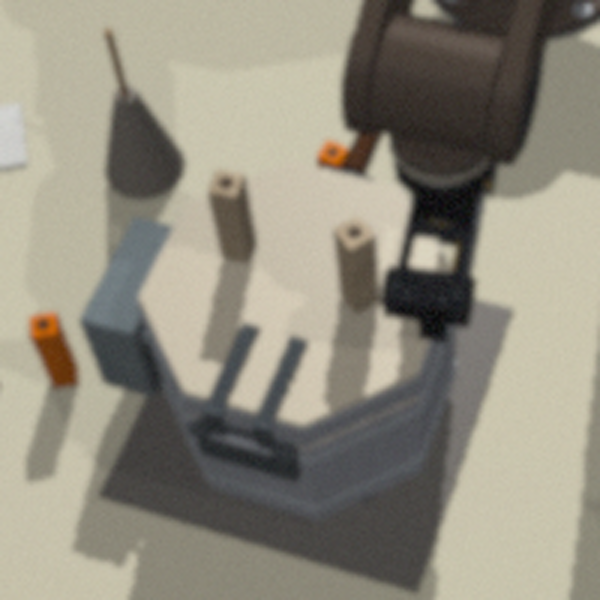

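View pics/s0r.png

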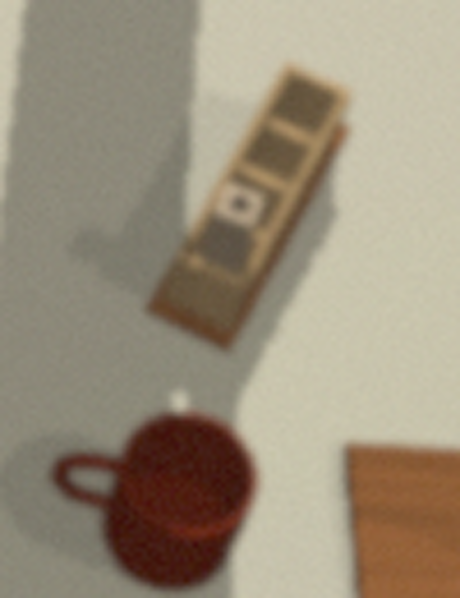

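```bash
python3 - <<'E'
from h import *
def rect(P): 
    r=cv2.minAreaRect(P.astype(np.float32)); return np.round(r[0],1),np.round(r[1],1),round(r[2],1)
for n in('scene0','side0'):
    im,d,p=load(n); C=cloud(d,p).reshape(-1,3); ok=(d>0).ravel(); I=im.reshape(-1,3).astype(int)
    print(n,ok.mean())
    def box(a,b): return ok&np.all((C>a)&(C<b),axis=1)
    m=box([380,200,50],[640,420,64]); m&=~((C[:,0]>640)); print('rim',m.sum(),rect(C[m][:,:2]),np.median(C[m][:,2]))
    m=box([540,-260,300],[720,-150,325]); print('postR',m.sum(),rect(C[m][:,:2]) if m.sum()>3 else'',np.median(C[m],axis=0))
    m=box([600,-110,300],[690,-40,325]);m&=(I.sum(1)>200); print('postL',m.sum(),rect(C[m][:,:2]) if m.sum()>3 else'',np.median(C[m],axis=0))
    m=box([400,-350,205],[900,150,220])&(I.sum(1)>300); print('lid',m.sum(),rect(C[m][:,:2]),np.median(C[m],axis=0))
    m=box([300,-350,170],[520,150,215]); print('handle?',m.sum(),np.median(C[m],axis=0), rect(C[m][:,:2]) if m.sum()>3 else '')
    m=box([350,-450,60],[900,100,125])&(I[:,0]>150)&(I[:,2]<70); print('orange',m.sum())
    M=m.reshape(d.shape).astype(np.uint8); k,_,st,ce=cv2.connectedComponentsWithStats(M)
    for i in range(1,k): 
        if st[i,4]>5: print(ce[i],st[i],np.median(C[(_==i).ravel()],axis=0))
    m=box([400,-450,-5],[1000,250,14])&(I.sum(1)<330)&(I.max(1)-I.min(1)<25); print('board',m.sum())
    if n=='side0':
        M=(im.sum(2)<150)
        print('handle px', [(u,v,C.reshape(384,512,3)[v,u].round()) for u,v in[(300,168),(306,169),(312,171),(315,172)]])
E
```

```text
scene0 0.9962514241536459
rim 370 (array([488.7, 309.5]), array([ 48.4, 180.1]), 68.7) 58.26617543885019
postR 127 (array([ 609.7, -184.4]), array([25.4, 29.2]), 87.9) [ 614.25796203 -183.02411829  312.72265582]
postL 131 (array([643.4, -69.4]), array([27.4, 26.6]), 43.7) [645.43937917 -68.50066151 312.94549246]
lid 5360 (array([ 633.4, -128. ]), array([260.1, 268.3]), 82.0) [ 659.83111479 -133.94385933  213.90496055]
handle? 237 [ 500.3792721  -107.58017964  208.64523615] (array([ 480.9, -115.5]), array([127.8,  77.8]), 90.0)
orange 77
[220.68571429 156.48571429] [217 154   9   6  35] [ 404.99584541 -149.75215446  101.07861681]
[124.54761905 213.64285714] [121 210   8   8  42] [ 653.53823695 -378.46993922  101.88139205]
board 3020
side0 0.9960988362630209
rim 992 (array([492.3, 310.1]), array([ 52.5, 175.1]), 68.5) 56.783988264828245
postR 6 (array([ 600.5, -189.8]), array([0.1, 6.2]), 9.4) [ 600.47293194 -189.73449669  307.0646887 ]
postL 0  [nan nan nan]
lid 1977 (array([ 632.8, -116.8]), array([256.6, 240.5]), 37.2) [613.84959065 -80.89438365 212.31645387]
handle? 424 [497.17802535 -95.90919986 199.60732874] (array([ 478.7, -115. ]), array([123.6,  82.1]), 89.9)
orange 28
[327.96296296 193.        ] [323 190  10   6  27] [ 399.2230101  -146.58730951   99.55364882]
board 3568
handle px [(300, 168, array([480., -96., 199.])), (306, 169, array([464., -92., 200.])), (312, 171, array([448., -89., 197.])), (315, 172, array([440., -91., 194.]))]
  return _methods._mean(a, axis=axis, dtype=dtype,
  ret = um.true_divide(
```

```bash
python3 - <<'E'
import cv2
b=cv2.imread('pics/side0.png')
cv2.imwrite('pics/sd0.png',cv2.resize(b[110:260,160:360],(800,600),interpolation=cv2.INTER_CUBIC))
E
```

```text
(no output)
```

View pics/sd0.png

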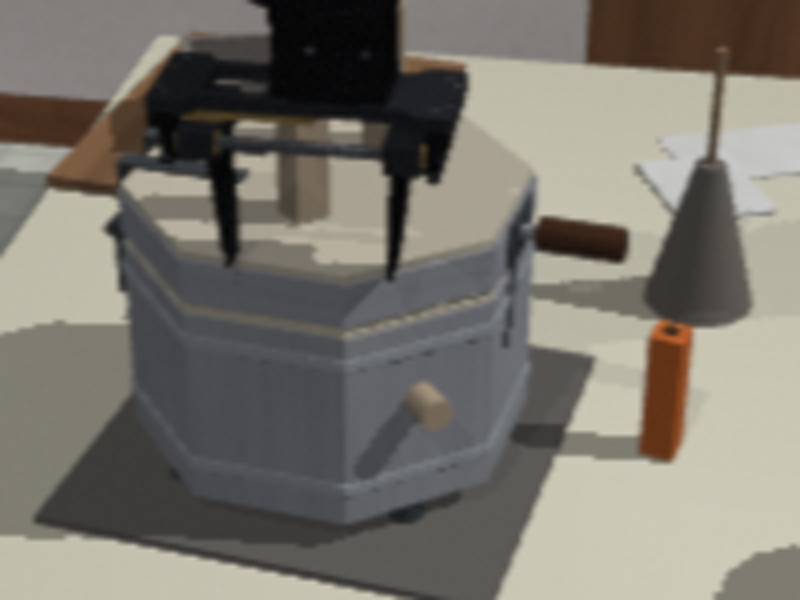

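>>> play_rows:
  targets:
    - {"linear": [0,0,-60],"turn": 0}
    - {"linear": [0,0,-120],"turn": 0}
    - {"linear": [0,0,-187],"turn": 0}
    - {"linear": [-60,0,-187],"turn": 0}
    - {"linear": [-128,0,-187],"turn": 0}
    - {"linear": [-128,0,-187],"turn": 0}
    - {"linear": [-128,0,-187],"turn": 0}
    - {"linear": [-128,0,-187],"turn": 0}

```text
t: 1.15
eef_pos: [625.1, -126.7, 420.5]
tcp_rot: [3.142, -0.0, 1.572]
ft_force: [0.2, 0.5, -0.5]
opening: 1.001
```

```bash
python3 - <<'E'
from h import *
s=env.state(); print(s['t'],s['eef_pos'],s['tcp_rot'])
im,d,p=snap('wrist','w1'); C=cloud(d,p)
m=(C[...,2]>300)&(C[...,2]<325)&(im.sum(2)>200)&(d>0)
k,L,st,ce=cv2.connectedComponentsWithStats(m.astype(np.uint8))
for i in range(1,k):
    if st[i,4]>100: print(ce[i],st[i],np.median(C[L==i],axis=0).round(1),cv2.minAreaRect(C[L==i][:,:2].astype(np.float32)))
snap('scene','s1');snap('side','d1')
E
```

```text
1.15 [ 625.06588577 -126.72531243  420.47621913] [ 3.14156744e+00 -2.31151083e-04  1.57208559e+00]
[276.80112045 135.18767507] [258 116  39  40 714] [644.4 -68.4 312.7] ((644.5852661132812, -68.84365844726562), (25.968717575073242, 26.07288360595703), 43.78835678100586)
[242.02714932 251.54298643] [229 238  27  25 442] [ 612.5 -180.3  312.6] ((612.4949951171875, -182.71339416503906), (22.78306770324707, 26.025197982788086), 87.96826934814453)
```

View pics/w1.png

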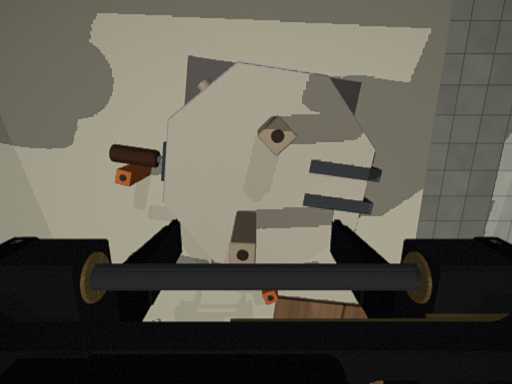

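```bash
python3 - <<'E'
from h import *
im,d,p=load('w1'); C=cloud(d,p)
print('spots w',plane(p,277,136,312),plane(p,242,255,312))
g=cv2.cvtColor(im,cv2.COLOR_RGB2GRAY)
for u,v in((277,136),(242,255)):
    w=g[v-5:v+6,u-5:u+6].astype(float); w=np.clip(w.min()+25-w,0,None); y,x=np.indices(w.shape)
    a,b=u-5+(w*x).sum()/w.sum(),v-5+(w*y).sum()/w.sum(); print(a,b,plane(p,a,b,312))
im2,d2,p2=load('s1'); g2=cv2.cvtColor(im2,cv2.COLOR_RGB2GRAY)
m=(C[...,2]>170)&(C[...,2]<212)&(C[...,0]<500)&(C[...,1]>-160)&(C[...,1]<-40)&(g<70)&(d>0)
ys,xs=np.nonzero(m); print(m.sum(),cv2.minAreaRect(np.stack([xs,ys],1).astype(np.float32)))
P=C[m]; print('handle',cv2.minAreaRect(P[:,:2].astype(np.float32)),np.percentile(P[:,2],[5,50,95]))
q=[plane(p,x,y,192) for x,y in zip(xs,ys)]; q=np.array(q)[:,:2].astype(np.float32)
print(cv2.minAreaRect(q), cv2.fitLine(q,2,0,.01,.01).ravel())
m=(C[...,2]>206)&(C[...,2]<220)&(d>0)&(g>110)
q=np.array([plane(p,x,y,212)[:2] for y,x in zip(*np.nonzero(m))]).astype(np.float32)
h=cv2.convexHull(q); ap=cv2.approxPolyDP(h,6,True).reshape(-1,2); print(ap.round())
E
```

```text
spots w [644.65591331 -69.35935777 312.        ] [ 612.36577643 -185.37223636  312.        ]
277.06776556776555 135.88965201465203 [644.71405645 -69.26305688 312.        ]
242.23346828609988 254.86437246963564 [ 612.5990125  -185.22414048  312.        ]
820 ((134.4183349609375, 155.59219360351562), (50.453365325927734, 17.04551887512207), 7.853313446044922)
handle ((469.2288818359375, -102.66127014160156), (23.307950973510742, 62.203582763671875), 82.13034057617188) [196.42836743 202.79988571 205.15435264]
((466.0933837890625, -102.59004211425781), (22.818872451782227, 64.56150817871094), 82.16761779785156) [ 9.91051376e-01 -1.33480906e-01  4.65600800e+02 -1.02424995e+02]
[[ 773.  -90.]
 [ 710.   -6.]
 [ 604.    9.]
 [ 520.  -54.]
 [ 505. -160.]
 [ 569. -245.]
 [ 692. -247.]
 [ 759. -196.]]
```

>>> play_rows:
  hand: 65
  targets:
    - {"linear": [30,10,0],"turn": -0.18}
    - {"linear": [57.5,19.5,20],"turn": -0.36}
    - {"linear": [57.5,19.5,50],"turn": -0.54}
    - {"linear": [57.5,19.5,70],"turn": -0.72}
    - {"linear": [57.5,19.5,80],"turn": -0.764}
    - {"linear": [57.5,19.5,80],"turn": -0.764}
    - {"linear": [57.5,19.5,80],"turn": -0.764}
    - {"linear": [57.5,19.5,80],"turn": -0.764}

```text
t: 2.3
eef_pos: [644.6, -70.4, 341.1]
tcp_rot: [3.141, 0.001, 2.334]
ft_force: [0.2, -0.1, -0.1]
opening: 0.686
```

```bash
python3 - <<'E'
from h import *
s=env.state(); print(s['t'],s['eef_pos'],s['tcp_rot'],s['joints'])
im,d,p=snap('wrist','w2')
print(proj(p,[644.7,-69.3,312]),proj(p,[612.6,-185.2,312]))
E
```

```text
2.3 [644.61796278 -70.35480488 341.12046301] [3.14098380e+00 8.95342686e-04 2.33432545e+00] [-2.10515107e-01  4.46094056e-01  1.34504798e+00  4.87706301e-07
  1.34936787e+00 -9.74044605e-01]
(np.float64(255.68629359499224), np.float64(228.32274360721925)) (np.float64(113.68579689537373), np.float64(307.34163532972445))
```

View pics/w2.png

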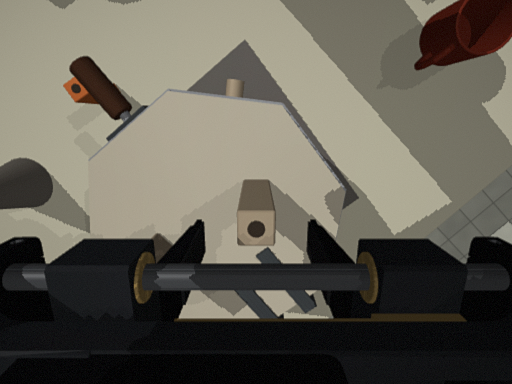

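>>> play_rows:
  targets:
    - {"linear": [0.8,0.8,20],"turn": 0}
    - {"linear": [0.8,0.8,40],"turn": 0}
    - {"linear": [0.8,0.8,51],"turn": 0}
    - {"linear": [0.8,0.8,51],"turn": 0}
    - {"linear": [0.8,0.8,51],"turn": 0}

```text
t: 2.98
eef_pos: [644.8, -69.4, 290.3]
tcp_rot: [3.141, 0.001, 2.335]
ft_force: [1.0, 0.1, -0.4]
opening: 0.688
```

>>> play_rows:
  hand: 10
  targets:
    - {"linear": [0,0,0],"turn": 0}
    - {"linear": [0,0,0],"turn": 0}
    - {"linear": [0,0,0],"turn": 0}
    - {"linear": [0,0,0],"turn": 0}
    - {"linear": [0,0,0],"turn": 0}

```text
t: 3.6
eef_pos: [644.5, -69.3, 289.5]
tcp_rot: [3.142, 0.0, 2.335]
ft_force: [0.3, -0.8, 1.1]
opening: 0.27
```

>>> play_rows:
  targets:
    - {"linear": [0,0,-30],"turn": 0}
    - {"linear": [0,0,-70],"turn": 0}
    - {"linear": [30,16,-80],"turn": 0}
    - {"linear": [70,38,-80],"turn": -0.1}
    - {"linear": [115,62,-80],"turn": -0.2}
    - {"linear": [160,86,-80],"turn": -0.3}
    - {"linear": [205,110,-80],"turn": -0.4}
    - {"linear": [250,134,-70],"turn": -0.435}
    - {"linear": [290,156,-50],"turn": -0.435}
    - {"linear": [326,175,-20],"turn": -0.435}
    - {"linear": [326,175,0],"turn": -0.435}
    - {"linear": [326,175,0],"turn": -0.435}
    - {"linear": [326,175,0],"turn": -0.435}
    - {"linear": [326,175,0],"turn": -0.435}

```text
t: 5.35
eef_pos: [545.8, 286.7, 290.5]
tcp_rot: [3.14, 0.001, 2.769]
ft_force: [0.2, -0.3, -2.2]
opening: 0.272
```

```bash
python3 - <<'E'
from h import *
s=env.state(); print(s['t'],s['eef_pos'],s['tcp_rot'],s['opening'])
im,d,p=snap('wrist','w3'); C=cloud(d,p)
m=(C[...,2]>48)&(C[...,2]<68)&(d>0)&(C[...,1]>220)&(C[...,0]<590)&(C[...,0]>380)&(C[...,1]<400)
print(m.sum(),cv2.minAreaRect(C[m][:,:2].astype(np.float32)))
o=im.copy(); o[m]=o[m]//2+[0,127,0]
cv2.imwrite('pics/w3m.png',cv2.cvtColor(np.hstack([o]),cv2.COLOR_RGB2BGR))
E
```

```text
5.35 [545.84975886 286.74207956 290.5100605 ] [3.14043561e+00 1.25267146e-03 2.76896515e+00] 0.2720170837973483
2062 ((491.6082763671875, 310.41937255859375), (47.98616027832031, 173.31185913085938), 68.5123519897461)
```

View pics/w3.png

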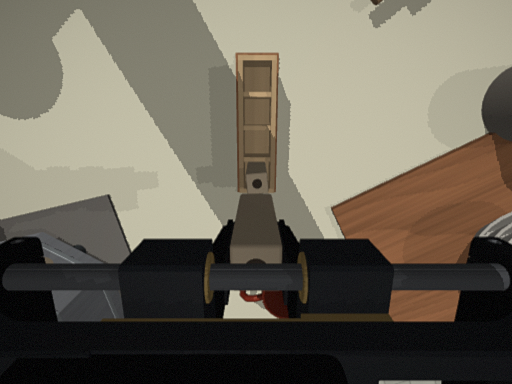

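View pics/w3m.png

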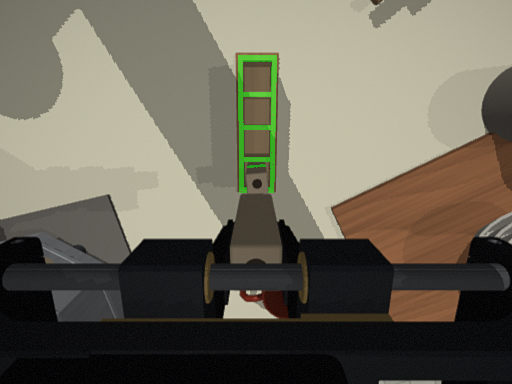

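>>> play_rows:
  targets:
    - {"linear": [40,1.2,30],"turn": 0}
    - {"linear": [80,2.4,60],"turn": 0}
    - {"linear": [80,2.4,100],"turn": 0}
    - {"linear": [80,2.4,140],"turn": 0}
    - {"linear": [80,2.4,140],"turn": 0}
    - {"linear": [80,2.4,140],"turn": 0}
    - {"linear": [80,2.4,140],"turn": 0}

```text
t: 6.28
eef_pos: [472.5, 318.6, 151.2]
tcp_rot: [3.139, 0.002, 2.77]
ft_force: [0.5, 0.2, -0.8]
opening: 0.274
```

```bash
python3 - <<'E'
from h import *
s=env.state(); print(s['t'],s['eef_pos'],s['tcp_rot'],s['opening'])
im,d,p=snap('wrist','w4')
im,d,p=snap('side','d4')
b=cv2.cvtColor(im,cv2.COLOR_RGB2BGR)
cv2.imwrite('pics/d4c.png',cv2.resize(b[224:384,200:360],(600,600),interpolation=cv2.INTER_CUBIC))
E
```

```text
6.275 [472.47852601 318.62900925 151.19974547] [3.13948706e+00 1.95852993e-03 2.76957477e+00] 0.27410504090467464
```

View pics/w4.png

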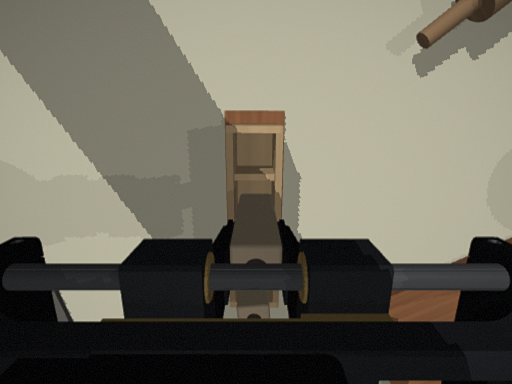

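View pics/d4c.png

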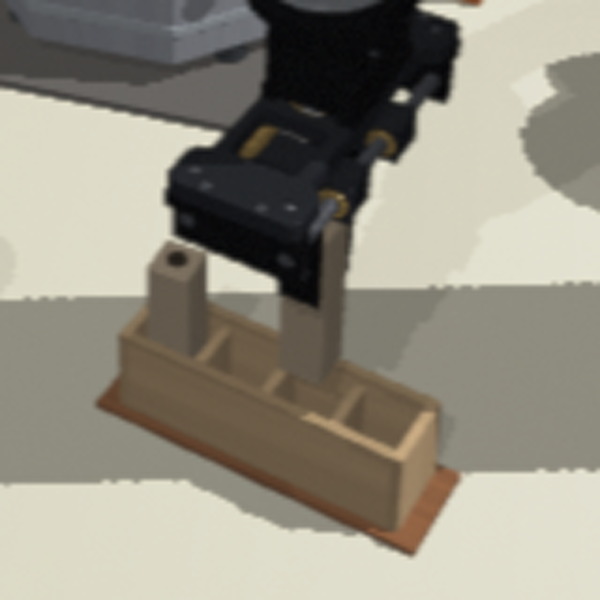

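>>> play_rows:
  targets:
    - {"linear": [0,0,15],"turn": 0}
    - {"linear": [0,0,30],"turn": 0}
    - {"linear": [0,0,45],"turn": 0}
    - {"linear": [0,0,58],"turn": 0}
    - {"linear": [0,0,65],"turn": 0}
    - {"linear": [0,0,65],"turn": 0}
    - {"linear": [0,0,65],"turn": 0}

```text
t: 7.25
eef_pos: [471.8, 318.5, 84.5]
tcp_rot: [3.141, 0.0, 2.77]
ft_force: [-0.1, -0.1, -1.4]
opening: 0.267
```

>>> play_rows:
  hand: 55
  targets:
    - {"linear": [0,0,0],"turn": 0}
    - {"linear": [0,0,0],"turn": 0}
    - {"linear": [0,0,0],"turn": 0}
    - {"linear": [0,0,-20],"turn": 0}
    - {"linear": [0,0,-60],"turn": 0}
    - {"linear": [0,0,-110],"turn": 0}
    - {"linear": [0,0,-160],"turn": 0}
    - {"linear": [0,0,-215],"turn": 0}
    - {"linear": [0,0,-265],"turn": 0}

```text
t: 8.38
eef_pos: [471.4, 318.3, 351.7]
tcp_rot: [3.141, 0.001, 2.77]
ft_force: [-0.4, -0.3, 0.6]
opening: 0.579
```

>>> play_rows:
  targets:
    - {"linear": [-30,-40,0],"turn": -0.05}
    - {"linear": [-60,-80,0],"turn": -0.1}
    - {"linear": [-90,-120,0],"turn": -0.15}
    - {"linear": [-120,-160,0],"turn": -0.2}
    - {"linear": [-150,-200,0],"turn": -0.25}
    - {"linear": [-180,-240,0],"turn": -0.3}
    - {"linear": [-210,-280,0],"turn": -0.337}
    - {"linear": [-240,-320,0],"turn": -0.337}
    - {"linear": [-270,-360,0],"turn": -0.337}
    - {"linear": [-295,-393,0],"turn": -0.337}
    - {"linear": [-314,-418,0],"turn": -0.337}
    - {"linear": [-314,-418,0],"turn": -0.337}
    - {"linear": [-314,-418,0],"turn": -0.337}
    - {"linear": [-314,-418,0],"turn": -0.337}

```text
t: 10.12
eef_pos: [612.3, -184.0, 349.8]
tcp_rot: [3.142, 0.0, 3.108]
ft_force: [-0.3, -0.4, -0.1]
opening: 0.579
```

```bash
python3 - <<'E'
from h import *
s=env.state(); print(s['t'],s['eef_pos'],s['tcp_rot'],s['opening'])
im,d,p=snap('wrist','w5'); print(proj(p,[612.6,-185.2,312]),proj(p,[466,-102.6,192]))
im,d,p=snap('side','d5')
b=cv2.cvtColor(im,cv2.COLOR_RGB2BGR)
cv2.imwrite('pics/d5c.png',cv2.resize(b[224:384,200:360],(500,500),interpolation=cv2.INTER_CUBIC))
E
```

```text
10.125 [ 612.26586569 -184.03203943  349.79230447] [3.14158472e+00 4.15220206e-04 3.10785842e+00] 0.579030207764481
(np.float64(253.41334422754576), np.float64(224.6310105423286)) (np.float64(334.012761406107), np.float64(35.40339624167339))
```

View pics/w5.png

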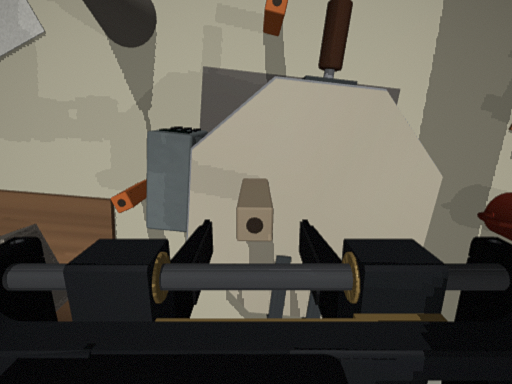

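View pics/d5c.png

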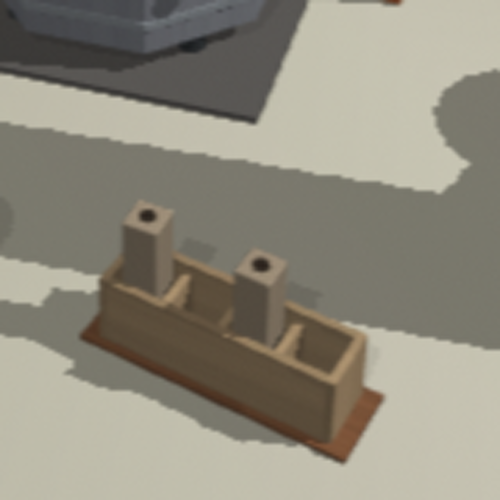

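>>> play_rows:
  targets:
    - {"linear": [0,0,20],"turn": 0}
    - {"linear": [0,0,40],"turn": 0}
    - {"linear": [0,0,60],"turn": 0}
    - {"linear": [0,0,60],"turn": 0}
    - {"linear": [0,0,60],"turn": 0}

```text
t: 10.85
eef_pos: [612.7, -184.9, 290.4]
tcp_rot: [-3.141, 0.001, 3.107]
ft_force: [-0.4, 0.2, 0.4]
opening: 0.578
```

>>> play_rows:
  hand: 10
  targets:
    - {"linear": [0,0,0],"turn": 0}
    - {"linear": [0,0,0],"turn": 0}
    - {"linear": [0,0,0],"turn": 0}
    - {"linear": [0,0,0],"turn": 0}
    - {"linear": [0,0,0],"turn": 0}

```text
t: 11.48
eef_pos: [612.4, -185.1, 289.6]
tcp_rot: [-3.142, 0.0, 3.107]
ft_force: [-0.7, -0.0, 2.6]
opening: 0.271
```

>>> play_rows:
  targets:
    - {"linear": [0,0,-30],"turn": 0}
    - {"linear": [0,0,-75],"turn": 0}
    - {"linear": [10,28,-80],"turn": 0}
    - {"linear": [27,70,-80],"turn": 0.03}
    - {"linear": [46,120,-80],"turn": 0.08}
    - {"linear": [65,170,-80],"turn": 0.13}
    - {"linear": [85,220,-80],"turn": 0.18}
    - {"linear": [104,270,-80],"turn": 0.23}
    - {"linear": [123,320,-80],"turn": 0.28}
    - {"linear": [142,370,-80],"turn": 0.33}
    - {"linear": [162,420,-60],"turn": 0.339}
    - {"linear": [181,470,-30],"turn": 0.339}
    - {"linear": [197,512,0],"turn": 0.339}
    - {"linear": [197,512,50],"turn": 0.339}
    - {"linear": [197,512,100],"turn": 0.339}
    - {"linear": [197,512,138],"turn": 0.339}
    - {"linear": [197,512,138],"turn": 0.339}
    - {"linear": [197,512,138],"turn": 0.339}
    - {"linear": [197,512,138],"turn": 0.339}

```text
t: 13.85
eef_pos: [433.7, 333.8, 153.0]
tcp_rot: [3.14, 0.002, 2.768]
ft_force: [0.2, -0.3, -0.6]
opening: 0.269
```

```bash
python3 - <<'E'
from h import *
s=env.state(); print(s['t'],s['eef_pos'],s['tcp_rot'],s['opening'])
im,d,p=snap('side','d6')
b=cv2.cvtColor(im,cv2.COLOR_RGB2BGR)
cv2.imwrite('pics/d6c.png',cv2.resize(b[224:384,200:360],(500,500),interpolation=cv2.INTER_CUBIC))
im,d,p=snap('wrist','w6')
E
```

```text
13.85 [433.67966849 333.78979458 153.0232216 ] [3.13957197e+00 1.63179051e-03 2.76785797e+00] 0.26926769986027477
```

View pics/d6c.png

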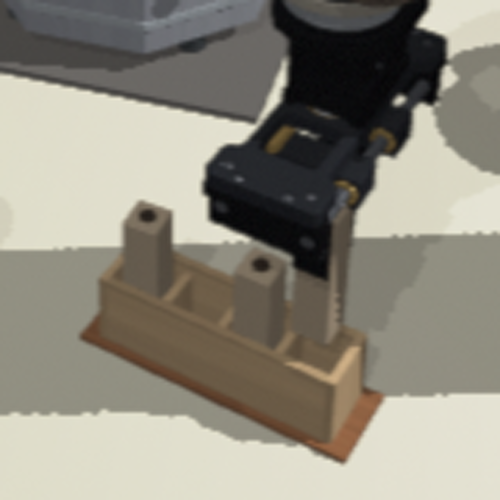

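View pics/w6.png

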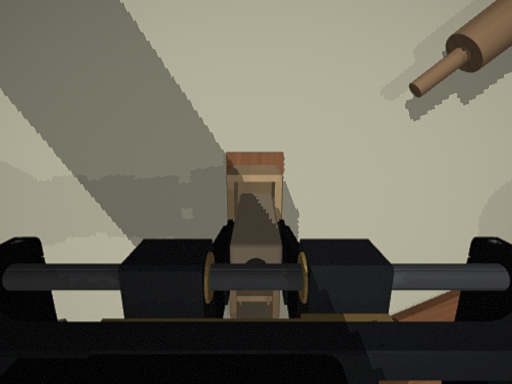

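>>> play_rows:
  targets:
    - {"linear": [0,0,15],"turn": 0}
    - {"linear": [0,0,30],"turn": 0}
    - {"linear": [0,0,45],"turn": 0}
    - {"linear": [0,0,59],"turn": 0}
    - {"linear": [0,0,67],"turn": 0}
    - {"linear": [0,0,67],"turn": 0}
    - {"linear": [0,0,67],"turn": 0}

```text
t: 14.82
eef_pos: [433.4, 333.5, 84.4]
tcp_rot: [3.142, 0.0, 2.768]
ft_force: [-0.8, -0.2, -1.2]
opening: 0.273
```

>>> play_rows:
  hand: 55
  targets:
    - {"linear": [0,0,0],"turn": 0}
    - {"linear": [0,0,0],"turn": 0}
    - {"linear": [0,0,0],"turn": 0}
    - {"linear": [0,0,-20],"turn": 0}
    - {"linear": [0,0,-60],"turn": 0}
    - {"linear": [0,0,-110],"turn": 0}
    - {"linear": [0,0,-160],"turn": 0}
    - {"linear": [0,0,-200],"turn": 0}
    - {"linear": [-20,-40,-200],"turn": 0}
    - {"linear": [-40,-83,-200],"turn": -0.05}
    - {"linear": [-62,-130,-200],"turn": -0.1}
    - {"linear": [-85,-177,-200],"turn": -0.15}
    - {"linear": [-108,-224,-200],"turn": -0.2}
    - {"linear": [-130,-271,-200],"turn": -0.237}
    - {"linear": [-153,-318,-200],"turn": -0.237}
    - {"linear": [-175,-364,-200],"turn": -0.237}
    - {"linear": [-189.5,-394,-200],"turn": -0.237}
    - {"linear": [-189.5,-394,-200],"turn": -0.237}
    - {"linear": [-189.5,-394,-200],"turn": -0.237}
    - {"linear": [-189.5,-394,-200],"turn": -0.237}

```text
t: 17.32
eef_pos: [465.8, -101.6, 284.5]
tcp_rot: [3.141, 0.0, 3.006]
ft_force: [0.9, 0.3, 0.5]
opening: 0.578
```

```bash
python3 - <<'E'
from h import *
s=env.state(); print(s['t'],s['eef_pos'],s['tcp_rot'],s['opening'],s['joints'])
im,d,p=snap('side','d7')
b=cv2.cvtColor(im,cv2.COLOR_RGB2BGR)
cv2.imwrite('pics/d7c.png',cv2.resize(b[224:384,200:360],(500,500),interpolation=cv2.INTER_CUBIC))
cv2.imwrite('pics/d7k.png',cv2.resize(b[100:260,170:370],(750,600),interpolation=cv2.INTER_CUBIC))
im,d,p=snap('wrist','w7'); print(proj(p,[466,-102.6,192]),proj(p,[496,-106.6,192]),proj(p,[436,-98.5,192]))
E
```

```text
17.325 [ 465.79718163 -101.56080765  284.5386626 ] [3.14149898e+00 1.83528024e-04 3.00604028e+00] 0.5782799040328602 [-3.53421344e-01  2.22891696e-01  1.83768115e+00  1.48605462e-04
  1.08086087e+00 -1.78873522e+00]
(np.float64(253.9031314714449), np.float64(202.2492859259473)) (np.float64(254.02982188088862), np.float64(234.00712129874364)) (np.float64(253.88373583695375), np.float64(168.44669992499274))
```

View pics/d7c.png

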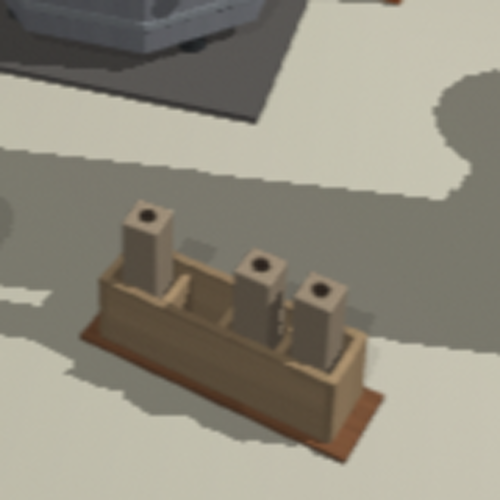

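View pics/d7k.png

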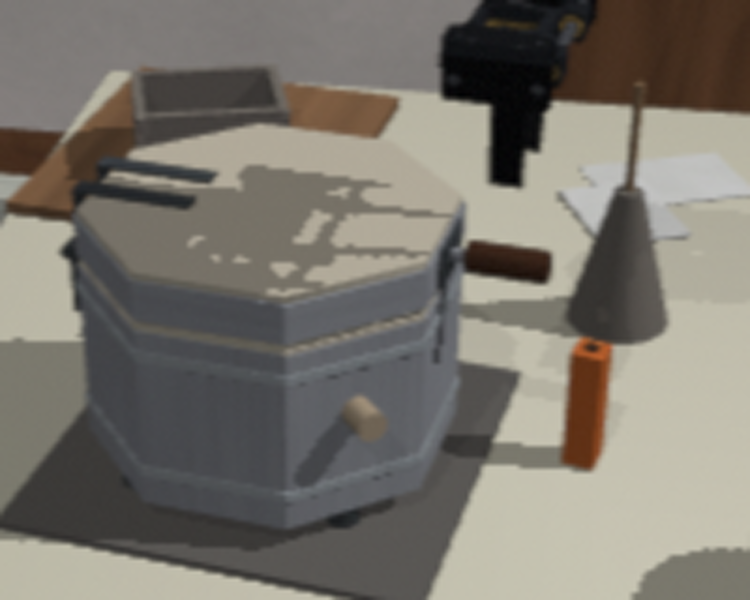

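View pics/w7.png

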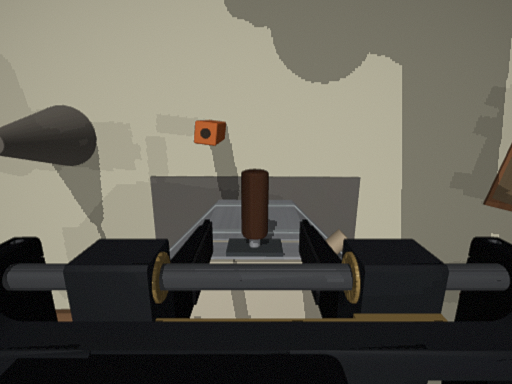

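>>> play_rows:
  targets:
    - {"linear": [0,-0.5,30],"turn": 0}
    - {"linear": [0,-0.5,60],"turn": 0}
    - {"linear": [0,-0.5,80],"turn": 0}
    - {"linear": [0,-0.5,92],"turn": 0}
    - {"linear": [0,-0.5,92],"turn": 0}
    - {"linear": [0,-0.5,92],"turn": 0}
    - {"linear": [0,-0.5,92],"turn": 0}

```text
t: 18.3
eef_pos: [466.1, -103.1, 193.1]
tcp_rot: [-3.141, 0.001, 3.005]
ft_force: [1.1, 0.4, 0.2]
opening: 0.577
```

>>> play_rows:
  hand: 5
  targets:
    - {"linear": [0,0,0],"turn": 0}
    - {"linear": [0,0,0],"turn": 0}
    - {"linear": [0,0,0],"turn": 0}
    - {"linear": [0,0,0],"turn": 0}
    - {"linear": [0,0,0],"turn": 0}

```text
t: 18.92
eef_pos: [465.8, -102.7, 192.5]
tcp_rot: [3.141, 0.0, 3.005]
ft_force: [0.9, 4.6, 0.6]
opening: 0.244
```

>>> play_rows:
  targets:
    - {"linear": [-0.3,0,-5],"turn": 0}
    - {"linear": [-0.9,0,-11],"turn": 0}
    - {"linear": [-1.8,0,-19],"turn": 0}
    - {"linear": [-2.9,0,-27.3],"turn": 0}
    - {"linear": [-5.3,0,-40.8],"turn": 0}
    - {"linear": [-8.2,0,-54.2],"turn": 0}
    - {"linear": [-11.8,0,-67.5],"turn": 0}
    - {"linear": [-15.9,0,-80.6],"turn": 0}
    - {"linear": [-15.9,0,-80.6],"turn": 0}
    - {"linear": [-15.9,0,-80.6],"turn": 0}

```text
t: 20.18
eef_pos: [481.6, -104.9, 273.2]
tcp_rot: [3.141, -0.0, 3.005]
ft_force: [2.1, 5.4, -4.0]
opening: 0.243
```

```bash
python3 - <<'E'
from h import *
s=env.state(); print(s['t'],s['eef_pos'],s['tcp_rot'],s['opening'],s['ft_force'],s['moment'])
im,d,p=snap('side','d8')
b=cv2.cvtColor(im,cv2.COLOR_RGB2BGR)
cv2.imwrite('pics/d8k.png',cv2.resize(b[100:260,170:370],(750,600),interpolation=cv2.INTER_CUBIC))
E
```

```text
20.175 [ 481.57257373 -104.90286339  273.18014967] [ 3.14100322e+00 -1.66436871e-04  3.00478444e+00] 0.24268067018587525 [ 2.097417    5.39079708 -3.95192025] [ 0.94150215 -0.308229   -0.001037  ]
```

View pics/d8k.png

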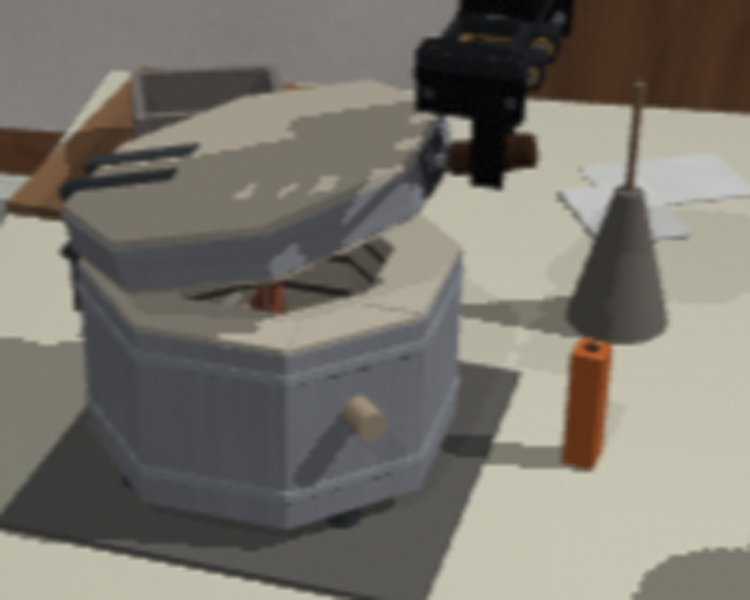

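>>> play_rows:
  targets:
    - {"linear": [-2.2,0,-6.5],"turn": 0}
    - {"linear": [-4.6,0,-12.9],"turn": 0}
    - {"linear": [-9.9,0,-25.6],"turn": 0}
    - {"linear": [-15.7,0,-38],"turn": 0}
    - {"linear": [-22,0,-50.2],"turn": 0}
    - {"linear": [-28.8,0,-62.1],"turn": 0}
    - {"linear": [-32.4,0,-67.9],"turn": 0}
    - {"linear": [-36.2,0,-73.7],"turn": 0}
    - {"linear": [-36.2,0,-73.7],"turn": 0}
    - {"linear": [-36.2,0,-73.7],"turn": 0}
    - {"linear": [-36.2,0,-73.7],"turn": 0}
    - {"linear": [-36.2,0,-73.7],"turn": 0}

```text
t: 21.72
eef_pos: [517.5, -110.0, 347.0]
tcp_rot: [3.141, -0.0, 3.005]
ft_force: [1.8, 5.7, -4.3]
opening: 0.248
```

```bash
python3 - <<'E'
from h import *
s=env.state(); print(s['t'],s['eef_pos'],s['tcp_rot'],s['opening'],s['ft_force'],s['moment'])
e=s['eef_pos']; ax=np.array([.9908,-.1357]); b=(e[:2]-[465.8,-102.7])@ax; fwd=314-b; up=e[2]-192.5+20
print('angle from tcp',np.degrees(np.arctan2(up,fwd)-np.arctan2(20,314)), np.hypot(up,fwd),np.hypot(20,314))
for n in('side','scene'):
    im,d,p=snap(n,n+'9'); C=cloud(d,p)
    kc=np.array([638.5,-126]); x=(C[...,:2]-kc)@ax; y=(C[...,:2]-kc)@np.array([.1357,.9908])
    # lid top cream points
    m=(x>-130)&(x<40)&(np.abs(y)<90)&(C[...,2]>225)&(C[...,2]<370)&(im.min(2)>75)&(d>0)
    P=np.stack([x[m],C[...,2][m]],1)
    for it in range(8):
        a=np.polyfit(P[:,0],P[:,1],1); r=P[:,1]-np.polyval(a,P[:,0]); P=P[np.abs(r)<max(3,1.5*r.std())]
    print(n,m.sum(),len(P),'lid slope deg',np.degrees(np.arctan(-a[0])),r.std())
    bb=cv2.cvtColor(im,cv2.COLOR_RGB2BGR)
    cv2.imwrite(f'pics/{n}9b.png',cv2.resize(bb,(800,600),interpolation=cv2.INTER_CUBIC))
E
```

```text
21.725 [ 517.49278578 -109.95556862  346.96957361] [ 3.14119336e+00 -3.25975841e-04  3.00486991e+00] 0.24779281230624234 [ 1.81446362  5.66709545 -4.28074544] [ 1.02056877 -0.0984693  -0.02437621]
angle from tcp 30.036097515732987 314.6075863686251 314.6362979695763
side 1027 664 lid slope deg 29.33565385546681 0.700911690819358
scene 3684 2659 lid slope deg 29.697715741270112 1.5558862745265807
```

View pics/side9b.png

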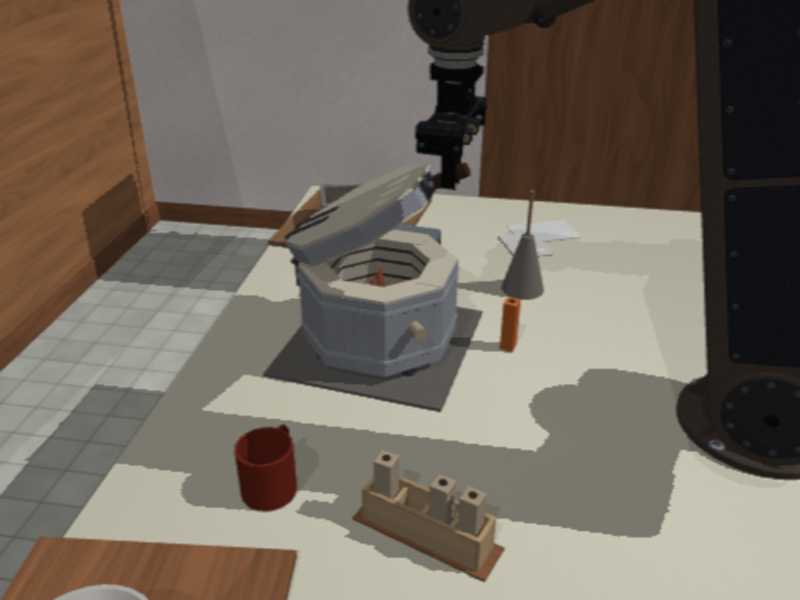

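View pics/scene9b.png

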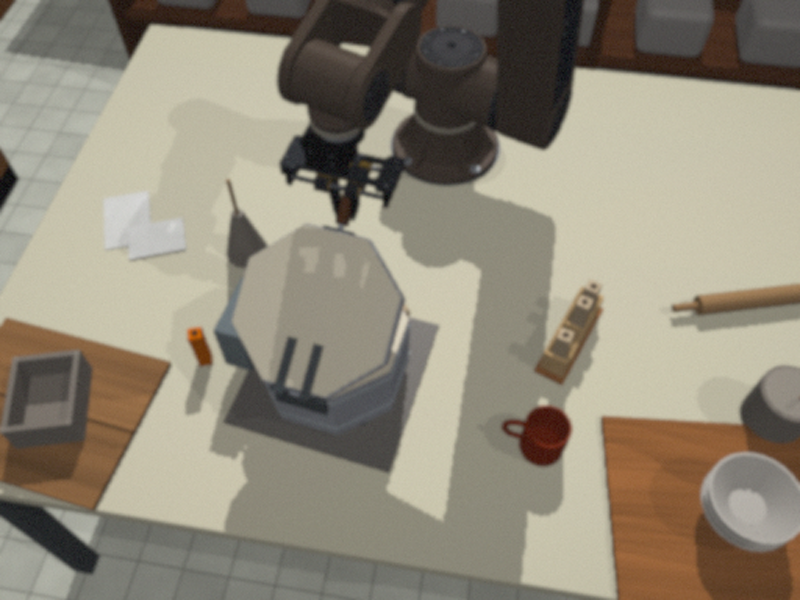

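>>> play_rows:
  targets:
    - {"linear": [-0.8,0,-1.4],"turn": 0}
    - {"linear": [-0.8,0,-1.4],"turn": 0}
    - {"linear": [-0.8,0,-1.4],"turn": 0}
    - {"linear": [-0.8,0,-1.4],"turn": 0}

```text
t: 22.32
eef_pos: [518.3, -110.1, 348.3]
tcp_rot: [3.141, -0.0, 3.005]
ft_force: [2.2, 5.1, -4.7]
opening: 0.25
```

```bash
python3 - <<'E'
from h import *
s=env.state(); print(s['t'],s['eef_pos'],s['opening'],s['ft_force'],np.abs(s['qvel']).max())
im,d,p=snap('wrist','w10')
env.job_done()
E
```

```text
22.325 [ 518.32824642 -110.06007656  348.29174103] 0.25038515044655335 [ 2.19787945  5.11364048 -4.72636899] 0.001297055346282444
the job is handed in; nothing more can be done
```

View pics/w10.png

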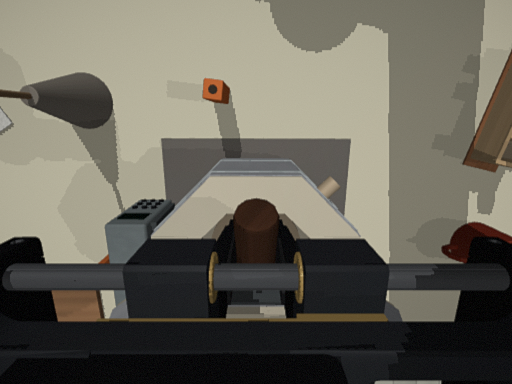

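I moved both posts from the lid into the rack, upright in cells 1 and 0, then pinched the lid handle from above and raised the lid slowly to about 30°. The arm was still holding it when I handed the job in, at 22.3 s.

**Lid angle:** the checks differed slightly. The gripper position along the arc gave 30.0°, while fits to the lid surface in the two camera views gave 29.3° and 29.7°. I then raised it about 0.3° more and did not measure the angle again.

**Grip:** the grip was steady at handle width, with about 7 N at the wrist and the arm at rest.

**Other items:** the last camera views showed both posts upright in their cells. The stored post, mug, clay cone and both orange look-alikes appeared undisturbed; I judged this by eye. I saw no contact or slip at any point.

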